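# Flag the tired spring mount of a microscope's anti-vibration base

### The arm

A 6-joint arm with a two-finger parallel gripper is mounted at the origin on the work surface. World frame = base frame: x ahead of the robot, y to its left, z up, the work surface at z = 0. Lengths are in m, angles in rad, forces in N, time in s.
With the tool pointing down it reaches from about 0.35 to 0.725 m from the base axis. Payload 6 kg.
Tool frame: the origin (TCP) lies between the finger pads; the fingertips stand 17 mm ahead of it and the grasp point (between the pads) lies 2 mm behind it; z points along the fingers, y is the line along which they close (so a half turn about z gives the same grasp; the last joint's range is limited). The gripper opens to 85 mm and grips with 20 to 120 N. Pads are 22 mm wide; open, the fingers measure 114 mm over their backs; the gripper's body (76 mm by 85 mm) begins 54 mm behind the grasp point. The pads swing forward as they close: fully open they stand 13 mm farther back than shut.
Start: joints at [1.595, 0.04, 0.085, 0, -1.615, -0.334], TCP at [0.183, 0.571, 0.248] pointing down, gripper open.
Joint ranges: [-2.56, 2.56], [-1.29, 2.01], [-1.08, 1.49], [-3.29, 1.98], [-2.81, -0.18], [-2.99, 2.99]. Speed limits (rad/s): [2.57, 2.57, 3.01, 3.14, 3.14, 3.14].

### API

Orientations are given as a unit quaternion [x, y, z, w].
In Python, from rig import ctrl, eyes gives the robot as it stands. The module is installed in compiled form; this text tells all that it offers.
- The arm moves only by the tool play_rows, never from a script. Its argument "motion" is a list of rows, each a list of 2 entries, a list of its own where there are three numbers: the shift along the tool's x, y, z in mm, then the turn, a rotation vector about the tool's x, y, z in rad. A call has 1 to 5 rows; each row shifts and turns the commanded pose from where the row before left it, along the tool's axes as they then stand; what a row does not reach is not made up. A row lasts 1/10 s, in which the tool goes at most 50 mm and 8.59 degrees, less where a joint would pass 70% of its speed; a pose out of reach is approached as far as the arm can. A call with a gripper value outside its range is refused whole. "hand" is the finger opening in mm, from 0 to 85.4, set as the call begins (left out, the last holds). The fingers move at their own pace and stop on an object; "squeeze" is the grip in N (left out, the last holds). Time passes only in rows, so rows that do not move let the fingers close. It gives the time, the measured TCP pose, the force, the opening and the grip force at its end, in the units of the state.
- ctrl.observe(): the state, without advancing time (a new reading comes with each control period).
- eyes.read_camera(name): name is "scene" or "top"; returns the picture (384x512x3 uint8, red, green, blue); there is no depth.
- eyes.get_calibration(name): a dict with "intrinsics" (3x3 intrinsics, pixels), "k1" (the pictures are not rectified: a ray, as slopes to the right and down, at radius r is drawn at 1 + k1 r^2 times it, then the intrinsics apply), "world_to_cam" (4x4, takes a point from world to camera coordinates). Camera axes: x right, y down, z forward; pixel columns grow to the right and rows downward; lengths in m; the calibration is good to about 2 mm. A picture is of the moment at which its call begins. get_calibration takes no time and is no camera call.
- ctrl.hand_in(): hands the job in; it is judged then, once.
The state is a dict: "clock": time; "q": joint angles; "qd": joint speeds; "effort": joint torques, N m; "ee_pos": TCP position; "ee_rot": TCP orientation; "contact_force": force on the tool from outside, world axes, zero at the start; "torque": the same for the moment, N m; "opening": finger opening in m; "gripper_force": force on a finger pad.
Only numpy, scipy, OpenCV 4.12 (cv2) and the standard library are available. Lean on these libraries where they do the work, as an engineer would, in place of code of your own. Each camera call takes 0.05 s, during which the arm holds its last target. There are 200 camera calls.

### The job

The microscope is off its anti-vibration base for service, and one of the three spring mounts has gone soft. Working from the robot's left to its right, press each mount's round pad down with the fingertips to feel which is the softest, then push the hinged tag in front of that mount fully down flat to flag it for replacement. Leave the other two tags standing, the mounts seated in their pockets, and the nut, pot, jar and screwdriver where they are; nothing is to be picked up.

Things in the scene. Friction and masses are not known exactly. Their poses are not given: they have to be found in the camera images.
- base: the aluminium base plate of a microscope's anti-vibration stand, 320 (x) x 340 (y) x 18 mm, fixed on the bench; origin at the centre of its underside, z up, its front edge is at -x. Its three pockets (8 mm deep) hold one spring mount each: left pocket with pad axis at (-55, +120) mm in this frame, middle (far) one at (+70, 0), right one at (-55, -120)
- mount_a: one of three spring mounts that look just alike (the letters do not tell the places: any mount may sit in any pocket). Loose drop-in unit of 0.6 kg: steel foot 124 x 70 x 6 mm, grey spring cup 58 mm across with a coil spring and a round pad on top, and a hinged tag in front (-x of the mount, which points as the base's -x). Origin on the pad's axis at the underside of the foot, 10 mm above the bench; z up
- pad_a_top (a point): centre of the top face of mount_a's pad (black rubber on a steel disc, 52 mm across), 58 mm above the mount's origin, so 68 mm above the bench when not pressed
- pad_a (a joint): how far mount_a's pad is pressed down, m: 0 = up, 0.014 = at its stop. Every pad springs back; all need about 1 N to start moving, then the softest takes 0.4 N per mm and the other two 1.1 and 1.4 N per mm
- tag_a_hinge (a point): middle of the hinge axis of mount_a's tag, 37 mm in front (-x) of the pad's axis and 9.5 mm above the mount's origin; the axis runs along the mount's y
- tag_a_tip (a point): middle of the free edge of mount_a's tag: a bare aluminium plate 36 mm wide (26 mm at the tip), 2.5 mm thick, its tip 46 mm from the hinge. Standing, it leans 25 degrees from upright, away from the pad (tip about 51 mm above the mount's origin); pushed fully down it lies level in front of the mount, about 20 mm above the bench
- tag_a (a joint): angle of mount_a's tag, rad: 0 = standing (up to 0.15 at the start), 1.134 = fully down; it grows as the tag is pushed down, takes 1 to 2 N at the tag, and stays where it is left
- mount_b: one of three spring mounts that look just alike (the letters do not tell the places: any mount may sit in any pocket). Loose drop-in unit of 0.6 kg: steel foot 124 x 70 x 6 mm, grey spring cup 58 mm across with a coil spring and a round pad on top, and a hinged tag in front (-x of the mount, which points as the base's -x). Origin on the pad's axis at the underside of the foot, 10 mm above the bench; z up
- pad_b_top (a point): centre of the top face of mount_b's pad (black rubber on a steel disc, 52 mm across), 58 mm above the mount's origin, so 68 mm above the bench when not pressed
- pad_b (a joint): how far mount_b's pad is pressed down, m: 0 = up, 0.014 = at its stop. Every pad springs back; all need about 1 N to start moving, then the softest takes 0.4 N per mm and the other two 1.1 and 1.4 N per mm
- tag_b_hinge (a point): middle of the hinge axis of mount_b's tag, 37 mm in front (-x) of the pad's axis and 9.5 mm above the mount's origin; the axis runs along the mount's y
- tag_b_tip (a point): middle of the free edge of mount_b's tag: a bare aluminium plate 36 mm wide (26 mm at the tip), 2.5 mm thick, its tip 46 mm from the hinge. Standing, it leans 25 degrees from upright, away from the pad (tip about 51 mm above the mount's origin); pushed fully down it lies level in front of the mount, about 20 mm above the bench
- tag_b (a joint): angle of mount_b's tag, rad: 0 = standing (up to 0.15 at the start), 1.134 = fully down; it grows as the tag is pushed down, takes 1 to 2 N at the tag, and stays where it is left
- mount_c: one of three spring mounts that look just alike (the letters do not tell the places: any mount may sit in any pocket). Loose drop-in unit of 0.6 kg: steel foot 124 x 70 x 6 mm, grey spring cup 58 mm across with a coil spring and a round pad on top, and a hinged tag in front (-x of the mount, which points as the base's -x). Origin on the pad's axis at the underside of the foot, 10 mm above the bench; z up
- pad_c_top (a point): centre of the top face of mount_c's pad (black rubber on a steel disc, 52 mm across), 58 mm above the mount's origin, so 68 mm above the bench when not pressed
- pad_c (a joint): how far mount_c's pad is pressed down, m: 0 = up, 0.014 = at its stop. Every pad springs back; all need about 1 N to start moving, then the softest takes 0.4 N per mm and the other two 1.1 and 1.4 N per mm
- tag_c_hinge (a point): middle of the hinge axis of mount_c's tag, 37 mm in front (-x) of the pad's axis and 9.5 mm above the mount's origin; the axis runs along the mount's y
- tag_c_tip (a point): middle of the free edge of mount_c's tag: a bare aluminium plate 36 mm wide (26 mm at the tip), 2.5 mm thick, its tip 46 mm from the hinge. Standing, it leans 25 degrees from upright, away from the pad (tip about 51 mm above the mount's origin); pushed fully down it lies level in front of the mount, about 20 mm above the bench
- tag_c (a joint): angle of mount_c's tag, rad: 0 = standing (up to 0.15 at the start), 1.134 = fully down; it grows as the tag is pushed down, takes 1 to 2 N at the tag, and stays where it is left
- nut_mid (a point): centre of a loose brass thumb nut, 30 mm across, 18 mm high, standing on the base plate between the left and right mounts; bystander
- pot_mid (a point): centre of a clear specimen pot with a white lid, 60 mm across, 75 mm high, standing on the bench to the left of the base; bystander
- vial_mid (a point): centre of a small amber jar with a black lid, 44 mm across, 60 mm high, standing on the bench to the right of the base; bystander
- driver: a screwdriver, 190 mm long, lying on the bench to the right of the base; origin at about its middle; bystander
Things that resemble listed ones, but are neither listed nor needed, are in the scene too. Leave any yellow look-alike of the mount_c alone.

How it is judged:
On the way, in this order (a step that is already met when the one before it is completed fails the run):
1. the left pad is pressed down by a finger (more than 1.5 mm) (((y of mount_a in the frame of base above 0.06 m and value of joint pad_a above 0.0015 m and contact force between the fingers and mount_a above 1 N) or (y of mount_b in the frame of base above 0.06 m and value of joint pad_b above 0.0015 m and contact force between the fingers and mount_b above 1 N) or (y of mount_c in the frame of base above 0.06 m and value of joint pad_c above 0.0015 m and contact force between the fingers and mount_c above 1 N))), for 0.1 s.
2. the middle pad is pressed down by a finger (more than 1.5 mm) (((y of mount_a in the frame of base between -0.06 and 0.06 m and value of joint pad_a above 0.0015 m and contact force between the fingers and mount_a above 1 N) or (y of mount_b in the frame of base between -0.06 and 0.06 m and value of joint pad_b above 0.0015 m and contact force between the fingers and mount_b above 1 N) or (y of mount_c in the frame of base between -0.06 and 0.06 m and value of joint pad_c above 0.0015 m and contact force between the fingers and mount_c above 1 N))), for 0.1 s.
3. the right pad is pressed down by a finger (more than 1.5 mm) (((y of mount_a in the frame of base below -0.06 m and value of joint pad_a above 0.0015 m and contact force between the fingers and mount_a above 1 N) or (y of mount_b in the frame of base below -0.06 m and value of joint pad_b above 0.0015 m and contact force between the fingers and mount_b above 1 N) or (y of mount_c in the frame of base below -0.06 m and value of joint pad_c above 0.0015 m and contact force between the fingers and mount_c above 1 N))), for 0.1 s.
4. the softest mount's tag is pushed fully down (value of joint tag_b above 1.04 rad), for 0.2 s.
At the end, for the whole second after the job is handed in: the softest mount's tag is down (beyond 1.04 of 1.134 rad), the other two tags still stand (under 0.35 rad), all pads are up again, the mounts are in their pockets (within 8 mm of where they were), and the nut, pot, jar and screwdriver are within 20 mm of where they were (value of joint tag_b above 1.04 rad and value of joint each of tag_a, tag_c below 0.35 rad and value of joint each of pad_a, pad_b, pad_c below 0.0015 m and distance of each of mount_a, mount_b, mount_c from where it was at the start of the episode below 0.008 m and distance of each of nut_mid, pot_mid, vial_mid, driver from where it was at the start of the episode below 0.02 m); the robot touches nothing.
It fails at once if the tag of a mount that is not the softest is pushed down (more than 0.5 rad) (value of joint any of tag_a, tag_c above 0.5 rad).
It fails at once if a mount is lifted or shifted out of its pocket (moved over 8 mm or tipped over 0.15 rad) (distance of any of mount_a, mount_b, mount_c from where it was at the start of the episode above 0.008 m or angle between any of mount_a, mount_b, mount_c's own z axis and vertical above 0.15 rad).
It fails at once if the nut, pot, jar or screwdriver is lifted, carried or knocked (moved over 20 mm) (distance of any of nut_mid, pot_mid, vial_mid, driver from where it was at the start of the episode above 0.02 m).
It also fails if it takes over 45 s, if anything falls off the work surface, if the arm or the gripper's body presses on something with over 40 N, if the wrist force passes 120 N, or if a joint passes its speed limit or range.

## Working session

There is one attempt and no reset: what is moved stays moved. The work goes in short steps, Python scripts to look and compute and a tool call to move; the robot and the scene stay as the last step left them, time stands still between calls to the robot, and variables do not carry over. Pictures are saved under pics/ and viewed, at most 10 in all, crops included, and the job is handed in when it is done.

Besides the shell and the picture viewer there is one more tool, called after ">>>" by a JSON object that holds its "fn" and its "kwargs". play_rows: Moves the arm, as the interface text tells. Its arguments: {"type":"object","properties":{"motion":{"type":"array","items":{"type":"array"}},"hand":{"type":"number"},"squeeze":{"type":"number"}},"required":["motion"]}

```bash
mkdir -p pics
python3 - <<'E'
from rig import ctrl, eyes
import cv2,numpy as np
np.set_printoptions(precision=4,suppress=True)
s=ctrl.observe();print({k:np.round(v,4) for k,v in s.items()})
for n in("scene","top"):
    im=eyes.read_camera(n);cv2.imwrite(f"pics/{n}0.png",cv2.cvtColor(im,cv2.COLOR_RGB2BGR))
    c=eyes.get_calibration(n);print(n,c)
E
```

```text
{'clock': np.float64(0.0), 'q': array([ 1.5947,  0.0408,  0.0838, -0.0005, -1.6155, -0.3337]), 'qd': array([ 0.0009,  0.0015, -0.0004, -0.0012,  0.0004,  0.0005]), 'effort': array([ -0.    , -36.8211,  34.7416,   6.9324,  -0.0054,   0.    ]), 'ee_pos': array([0.1827, 0.5712, 0.2473]), 'ee_rot': array([ 0.988 , -0.1543, -0.0001,  0.0009]), 'contact_force': array([0.3689, 0.7056, 0.2175]), 'torque': array([ 0.0045, -0.0141, -0.0138]), 'gripper_force': np.float64(0.0), 'opening': np.float64(0.0852)}
scene {'intrinsics': array([[424.9743,   0.    , 252.0551],
       [  0.    , 424.9743, 199.9821],
       [  0.    ,   0.    ,   1.    ]]), 'k1': -0.09647874675611928, 'world_to_cam': array([[ 0.8444,  0.5358, -0.0002, -0.508 ],
       [ 0.3715, -0.5858, -0.7203, -0.156 ],
       [-0.386 ,  0.6081, -0.6937,  1.4595],
       [ 0.    ,  0.    ,  0.    ,  1.    ]])}
top {'intrinsics': array([[424.4791,   0.    , 254.7065],
       [  0.    , 424.4791, 190.5139],
       [  0.    ,   0.    ,   1.    ]]), 'k1': 0.033185639419502, 'world_to_cam': array([[ 0.0043, -1.    , -0.0073,  0.0298],
       [-0.9906, -0.0032, -0.1368,  0.6104],
       [ 0.1367,  0.0078, -0.9906,  0.9125],
       [ 0.    ,  0.    ,  0.    ,  1.    ]])}
```

View pics/scene0.png

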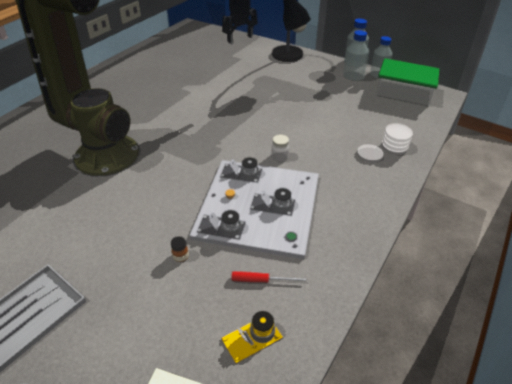

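View pics/top0.png

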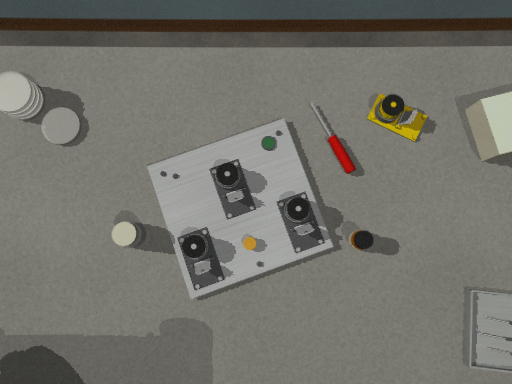

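The top view shows the plate with pads at about (194,246), (228,174) and (298,208). The tags lie below each of them, the nut is at (249,243), pot (124,234), jar (362,240), driver (335,140). The yellow look-alike is at (395,110), off the plate.

```bash
cat > h.py <<'E'
import numpy as np,cv2
from rig import ctrl,eyes
np.set_printoptions(precision=4,suppress=True)
C={n:eyes.get_calibration(n) for n in("scene","top")}
def ray(n,uv):
    c=C[n];K=c["intrinsics"];d=np.array([c["k1"],0,0,0])
    p=cv2.undistortPoints(np.array([[uv]],float),K,d)[0,0]
    R=c["world_to_cam"][:3,:3];t=c["world_to_cam"][:3,3]
    return -R.T@t,R.T@np.array([p[0],p[1],1.])
def plane(n,uv,z):
    o,d=ray(n,uv);return o+d*(z-o[2])/d[2]
def proj(n,P):
    c=C[n];return cv2.projectPoints(np.array([P],float),cv2.Rodrigues(c["world_to_cam"][:3,:3])[0],c["world_to_cam"][:3,3],c["intrinsics"],np.array([c["k1"],0,0,0]))[0][0,0]
def tri(u,v):
    (o,d),(p,e)=ray("top",u),ray("scene",v)
    s=np.linalg.lstsq(np.c_[d,-e],p-o,rcond=None)[0]
    a,b=o+s[0]*d,p+s[1]*e
    return (a+b)/2,np.linalg.norm(a-b)
E
python3 - <<'E'
from h import *
t=cv2.imread("pics/top0.png");s=cv2.imread("pics/scene0.png")
def blobs(m,x0,y0,lo,hi):
    n,l,st,c=cv2.connectedComponentsWithStats(m.astype(np.uint8))
    return [(c[i]+[x0,y0],st[i,4]) for i in range(1,n) if lo<st[i,4]<hi]
# plate corners
g=cv2.cvtColor(t,cv2.COLOR_BGR2GRAY)
m=np.zeros_like(g);m[105:310,140:340]=(g[105:310,140:340]>125)
m=cv2.morphologyEx(m,cv2.MORPH_OPEN,np.ones((3,3)))
m=cv2.morphologyEx(m,cv2.MORPH_CLOSE,np.ones((9,9)))
cs=max(cv2.findContours(m,cv2.RETR_EXTERNAL,cv2.CHAIN_APPROX_NONE)[0],key=cv2.contourArea)
r=cv2.minAreaRect(cs);bx=cv2.boxPoints(r);print("rect",r)
P=np.array([plane("top",b,.018) for b in bx]);print(P,[np.linalg.norm(P[i]-P[i-1]) for i in range(4)])
for nm,im,rois in(("top",t,[(194,246),(228,174),(298,208)]),("scene",s,[(250,163),(283,196),(230,218)])):
    G=cv2.cvtColor(im,cv2.COLOR_BGR2GRAY)
    for (x,y) in rois:
        w=18;A=G[y-w:y+w,x-w:x+w]
        for b in blobs(A<45,x-w,y-w,40,900): print(nm,(x,y),b,plane(nm,b[0],.068))
a=cv2.resize(t[110:305,140:340],None,fx=3,fy=3,interpolation=cv2.INTER_CUBIC)
b=cv2.resize(s[145:255,185:325],None,fx=4,fy=4,interpolation=cv2.INTER_CUBIC)
cv2.imwrite("pics/ct.png",a);cv2.imwrite("pics/cs.png",b)
E
```

```text
rect ((231.871826171875, 196.52276611328125), (164.02053833007812, 154.29061889648438), 69.48914337158203)
[[ 0.7159  0.3221  0.018 ]
 [ 0.8485 -0.0158  0.018 ]
 [ 0.487  -0.1447  0.018 ]
 [ 0.3667  0.1787  0.018 ]] [np.float64(0.3775272501757274), np.float64(0.3630142521448624), np.float64(0.38372509705490454), np.float64(0.34509638157697314)]
top (194, 246) (array([193.5512, 245.964 ]), np.int32(361)) [0.486  0.1628 0.068 ]
top (228, 174) (array([227.0118, 173.5723]), np.int32(339)) [0.6441 0.093  0.068 ]
top (298, 208) (array([298.0059, 208.2929]), np.int32(338)) [ 0.568  -0.0623  0.068 ]
```

View pics/ct.png

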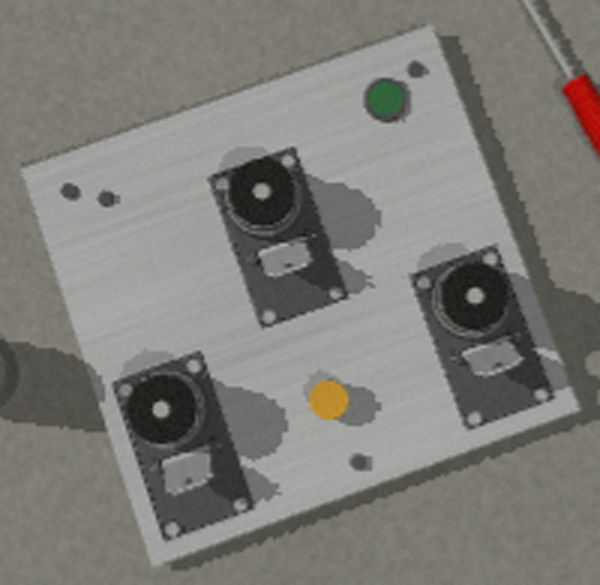

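View pics/cs.png

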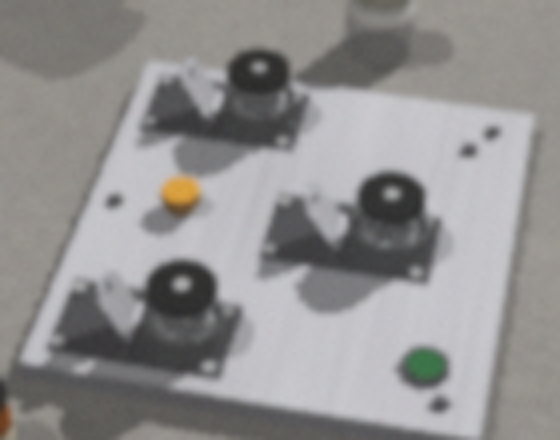

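The crops show each pad with a bright centre dot: top view (193.3,246.3), (227,173.3), (298,208.3), scene view (249.4,161.6), (282.6,192.9), (230.1,215.6). Each tag stands on the -x side of its pad. The yellow unit off the plate is the look-alike, so I'll leave it alone.

```bash
cat >> h.py <<'E'
from scipy.spatial.transform import Rotation as Ro
def go(P,tipz,yaw=np.radians(-70)):
    "shift in tool axes (mm) to bring the TCP over P with the tips at tipz, and remaining turn"
    s=ctrl.observe();R=Ro.from_quat(s["ee_rot"])
    T=np.array([P[0],P[1],tipz+.017])
    Rt=Ro.from_euler("z",yaw)*Ro.from_euler("x",np.pi)
    print("clock",s["clock"],"pos",s["ee_pos"],"F",s["contact_force"])
    print("shift mm now",R.inv().apply(T-s["ee_pos"])*1e3,"turn",(R.inv()*Rt).as_rotvec(),"shift in final axes",Rt.inv().apply(T-s["ee_pos"])*1e3)
E
python3 - <<'E'
from h import *
D={}
for n,a,b in(("L",(193.3,246.3),(249.4,161.6)),("M",(227,173.3),(282.6,192.9)),("R",(298,208.3),(230.1,215.6))):
    D[n],e=tri(a,b);print(n,D[n],"gap",e,plane("top",a,.068),plane("scene",b,.068))
print(np.linalg.norm(D["L"]-D["M"]),np.linalg.norm(D["L"]-D["R"]),np.linalg.norm(D["R"]-D["M"]))
v=D["L"]-D["R"];print("yaw",np.degrees(np.arctan2(-v[0],v[1])))
go(D["L"],.12)
E
```

```text
L [0.4863 0.1642 0.0667] gap 0.0023607394481336016 [0.4853 0.1633 0.068 ] [0.488  0.1637 0.068 ]
M [0.6453 0.0935 0.0682] gap 0.0015548975324751518 [0.6447 0.093  0.068 ] [0.6458 0.0943 0.068 ]
R [ 0.5689 -0.0617  0.0678] gap 0.0020742329557037723 [ 0.568  -0.0623  0.068 ] [ 0.5698 -0.0611  0.068 ]
0.17407207901343819 0.24048665706588795 0.17297555082331287
yaw 20.082722437595695
clock 0.1 pos [0.1828 0.5712 0.2474] F [-0.1959  0.8737 -0.1161]
shift mm now [413.1132 294.9363 110.8998] turn [ 0.0014 -0.0008  0.912 ] shift in final axes [ 486.2611 -145.993   110.3855]
```

>>> {"fn": "play_rows", "kwargs": {"motion": [[[0,0,0],[0,0,0.13]],[[0,0,0],[0,0,0.13]],[[0,0,0],[0,0,0.13]],[[0,0,0],[0,0,0.13]],[[0,0,0],[0,0,0.13]]], "hand": 0, "squeeze": 20}}

```text
clock: 0.6
ee_pos: [0.1828, 0.5713, 0.2477]
ee_rot: [0.886, -0.464, 0.0, 0.001]
contact_force: [-1.0, 0.1, 0.7]
opening: 0.0125
gripper_force: 0.0
```

>>> {"fn": "play_rows", "kwargs": {"motion": [[[0,0,0],[0,0,0.131]],[[0,0,0],[0,0,0.131]],[[40,-12,0],[0,0,0]],[[40,-12,0],[0,0,0]],[[40,-12,0],[0,0,0]]]}}

```text
clock: 1.1
ee_pos: [0.2582, 0.4697, 0.2476]
ee_rot: [0.819, -0.573, 0.0, 0.001]
contact_force: [0.3, 0.4, 0.2]
opening: 0.0
gripper_force: 0.0
```

>>> {"fn": "play_rows", "kwargs": {"motion": [[[40,-12,0],[0,0,0]],[[40,-12,0],[0,0,0]],[[40,-12,0],[0,0,0]],[[40,-12,0],[0,0,0]],[[40,-12,0],[0,0,0]]]}}

```text
clock: 1.6
ee_pos: [0.3831, 0.302, 0.2481]
ee_rot: [0.819, -0.573, -0.0, 0.0]
contact_force: [0.2, 0.1, -0.5]
opening: 0.0002
gripper_force: 0.0
```

>>> {"fn": "play_rows", "kwargs": {"motion": [[[40,-12,0],[0,0,0]],[[40,-12,0],[0,0,0]],[[40,-12,20],[0,0,0]],[[0,0,40],[0,0,0]],[[0,0,0],[0,0,0]]]}}

```text
clock: 2.1
ee_pos: [0.4554, 0.2009, 0.1821]
ee_rot: [0.818, -0.575, -0.002, 0.005]
contact_force: [-0.0, 0.2, -0.6]
opening: 0.0004
gripper_force: 0.0
```

Run:
```python
from h import *
go([.4863,.1640],.078)
```

```text
clock 2.1 pos [0.4554 0.2009 0.1821] F [-0.0061  0.2424 -0.5965]
shift mm now [ 45.0029 -17.4665  87.002 ] turn [ 0.0103 -0.0018 -0.0027] shift in final axes [ 45.2067 -16.4473  87.0949]
```

>>> {"fn": "play_rows", "kwargs": {"motion": [[[22,-8,0],[0,0,0]],[[22,-8,0],[0,0,0]],[[0,0,40],[0,0,0]],[[0,0,20],[0,0,0]],[[0,0,0],[0,0,0]]]}}

```text
clock: 2.6
ee_pos: [0.4861, 0.1672, 0.1264]
ee_rot: [0.819, -0.573, -0.001, 0.002]
contact_force: [0.1, -0.1, -0.8]
opening: -0.0003
gripper_force: 0.0
```

Run:
```python
from h import *
go([.4863,.1640],.078)
```

```text
clock 2.6 pos [0.4861 0.1672 0.1264] F [ 0.0826 -0.1072 -0.7502]
shift mm now [ 3.0016  0.7791 31.4341] turn [ 0.0047 -0.0011  0.0008] shift in final axes [ 3.0375  0.9255 31.4267]
```

>>> {"fn": "play_rows", "kwargs": {"motion": [[[3,1,20],[0,0,0]],[[0,0,10],[0,0,0]],[[0,0,2],[0,0,0]],[[0,0,0],[0,0,0]],[[0,0,0],[0,0,0]]]}}

```text
clock: 3.1
ee_pos: [0.4881, 0.1645, 0.0977]
ee_rot: [0.819, -0.573, 0.0, -0.001]
contact_force: [0.5, -0.2, 0.6]
opening: 0.0003
gripper_force: 0.0
```

>>> {"fn": "play_rows", "kwargs": {"motion": [[[0,0,2],[0,0,0]],[[0,0,2],[0,0,0]],[[0,0,0],[0,0,0]],[[0,0,0],[0,0,0]],[[0,0,0],[0,0,0]]]}}

```text
clock: 3.6
ee_pos: [0.4876, 0.164, 0.0924]
ee_rot: [0.819, -0.574, 0.0, 0.0]
contact_force: [-0.1, -0.1, 0.9]
opening: -0.0002
gripper_force: 0.0
```

>>> {"fn": "play_rows", "kwargs": {"motion": [[[0,0,3],[0,0,0]],[[0,0,3],[0,0,0]],[[0,0,3],[0,0,0]],[[0,0,0],[0,0,0]],[[0,0,0],[0,0,0]]]}}

```text
clock: 4.1
ee_pos: [0.4876, 0.164, 0.0836]
ee_rot: [0.819, -0.574, 0.0, 0.0]
contact_force: [-1.5, -0.3, 3.4]
opening: -0.0002
gripper_force: 1.4
```

>>> {"fn": "play_rows", "kwargs": {"motion": [[[0,0,2],[0,0,0]],[[0,0,1],[0,0,0]],[[0,0,0],[0,0,0]],[[0,0,0],[0,0,0]],[[0,0,0],[0,0,0]]]}}

```text
clock: 4.6
ee_pos: [0.4877, 0.1641, 0.0809]
ee_rot: [0.819, -0.574, 0.0, -0.0]
contact_force: [-2.4, 0.1, 6.0]
opening: 0.0003
gripper_force: 2.9
```

>>> {"fn": "play_rows", "kwargs": {"motion": [[[0,0,2],[0,0,0]],[[0,0,2],[0,0,0]],[[0,0,0],[0,0,0]],[[0,0,0],[0,0,0]],[[0,0,0],[0,0,0]]]}}

```text
clock: 5.1
ee_pos: [0.4878, 0.1641, 0.0776]
ee_rot: [0.819, -0.574, 0.0, -0.0]
contact_force: [-5.5, -0.4, 9.3]
opening: 0.0002
gripper_force: 4.7
```

>>> {"fn": "play_rows", "kwargs": {"motion": [[[0,0,-10],[0,0,0]],[[0,0,-30],[0,0,0]],[[0,0,-15],[0,0,0]],[[0,0,0],[0,0,0]],[[0,0,0],[0,0,0]]]}}

```text
clock: 5.6
ee_pos: [0.4874, 0.1642, 0.1307]
ee_rot: [0.819, -0.574, -0.0, -0.0]
contact_force: [0.4, -0.1, -1.2]
opening: 0.0
gripper_force: 0.0
```

Run:
```python
from h import *
go([.6453,.0935],.110)
```

```text
clock 5.6 pos [0.4874 0.1642 0.1307] F [ 0.3794 -0.0839 -1.2002]
shift mm now [ 120.4115 -124.269     3.5528] turn [ 0.0004  0.0006 -0.0002] shift in final axes [ 120.4322 -124.2455    3.6715]
```

>>> {"fn": "play_rows", "kwargs": {"motion": [[[25,-25,0],[0,0,0]],[[30,-30,0],[0,0,0]],[[30,-30,0],[0,0,0]],[[25,-28,0],[0,0,0]],[[10,-11,0],[0,0,0]]]}}

```text
clock: 6.1
ee_pos: [0.6464, 0.0918, 0.1281]
ee_rot: [0.818, -0.575, -0.001, 0.002]
contact_force: [-0.3, 1.2, -0.1]
opening: 0.0001
gripper_force: 0.0
```

>>> {"fn": "play_rows", "kwargs": {"motion": [[[0,0,15],[0,0,0]],[[0,0,15],[0,0,0]],[[0,0,7],[0,0,0]],[[0,0,0],[0,0,0]],[[0,0,0],[0,0,0]]]}}

```text
clock: 6.6
ee_pos: [0.6448, 0.0941, 0.0946]
ee_rot: [0.819, -0.573, 0.0, -0.0]
contact_force: [0.5, 0.3, 0.1]
opening: 0.0003
gripper_force: 0.0
```

Run:
```python
from h import *
go([.6453,.0935],.068)
```

```text
clock 6.6 pos [0.6448 0.0941 0.0946] F [0.5371 0.324  0.0592]
shift mm now [ 0.7157 -0.3111  9.6367] turn [-0.0003 -0.0004  0.0009] shift in final axes [ 0.7189 -0.3144  9.6364]
```

>>> {"fn": "play_rows", "kwargs": {"motion": [[[0,0,4],[0,0,0]],[[0,0,4],[0,0,0]],[[0,0,3],[0,0,0]],[[0,0,2],[0,0,0]],[[0,0,0],[0,0,0]]]}}

```text
clock: 7.1
ee_pos: [0.6452, 0.0939, 0.0815]
ee_rot: [0.819, -0.574, 0.0, -0.0]
contact_force: [-1.2, 1.0, 2.7]
opening: -0.0003
gripper_force: 1.3
```

>>> {"fn": "play_rows", "kwargs": {"motion": [[[0,0,2],[0,0,0]],[[0,0,2],[0,0,0]],[[0,0,0],[0,0,0]],[[0,0,0],[0,0,0]],[[0,0,0],[0,0,0]]]}}

```text
clock: 7.6
ee_pos: [0.6453, 0.0938, 0.0777]
ee_rot: [0.819, -0.574, 0.0, -0.0]
contact_force: [-0.7, 2.6, 4.2]
opening: -0.0001
gripper_force: 2.0
```

The middle pad takes 4.2 N where the left took 9.3 N at the same depth, so the middle looks soft. The right one is next.

>>> {"fn": "play_rows", "kwargs": {"motion": [[[0,0,-10],[0,0,0]],[[0,0,-30],[0,0,0]],[[0,0,-15],[0,0,0]],[[0,0,0],[0,0,0]],[[0,0,0],[0,0,0]]]}}

```text
clock: 8.1
ee_pos: [0.6449, 0.0937, 0.1319]
ee_rot: [0.819, -0.574, -0.0, -0.0]
contact_force: [0.2, 1.0, -1.5]
opening: -0.0003
gripper_force: 0.0
```

Run:
```python
from h import *
go([.5689,-.0617],.110)
```

```text
clock 8.1 pos [0.6449 0.0937 0.1319] F [ 0.219   1.0224 -1.4947]
shift mm now [120.0459 124.5566   4.8942] turn [ 0.0003  0.0005 -0.0003] shift in final axes [120.0002 124.5996   4.9211]
```

>>> {"fn": "play_rows", "kwargs": {"motion": [[[25,25,0],[0,0,0]],[[30,30,0],[0,0,0]],[[30,30,0],[0,0,0]],[[25,28,0],[0,0,0]],[[10,11,0],[0,0,0]]]}}

```text
clock: 8.6
ee_pos: [0.5677, -0.0639, 0.131]
ee_rot: [0.819, -0.574, -0.001, 0.001]
contact_force: [0.2, 0.0, 1.0]
opening: -0.0001
gripper_force: 0.0
```

>>> {"fn": "play_rows", "kwargs": {"motion": [[[0,0,15],[0,0,0]],[[0,0,15],[0,0,0]],[[0,0,7],[0,0,0]],[[0,0,0],[0,0,0]],[[0,0,0],[0,0,0]]]}}

```text
clock: 9.1
ee_pos: [0.5698, -0.0609, 0.0949]
ee_rot: [0.819, -0.573, -0.0, 0.0]
contact_force: [0.9, 0.1, 0.2]
opening: 0.0002
gripper_force: 0.0
```

Run:
```python
from h import *
go([.5689,-.0617],.068)
```

```text
clock 9.1 pos [ 0.5698 -0.0609  0.0949] F [0.9228 0.1184 0.1819]
shift mm now [0.4171 1.146  9.9382] turn [ 0.0009 -0.0003  0.001 ] shift in final axes [0.4211 1.1549 9.937 ]
```

>>> {"fn": "play_rows", "kwargs": {"motion": [[[0,0,4],[0,0,0]],[[0,0,4],[0,0,0]],[[0,0,3],[0,0,0]],[[0,0,2],[0,0,0]],[[0,0,0],[0,0,0]]]}}

```text
clock: 9.6
ee_pos: [0.5698, -0.0613, 0.0828]
ee_rot: [0.819, -0.574, 0.0, -0.0]
contact_force: [-1.9, 1.3, 4.5]
opening: 0.0002
gripper_force: 2.2
```

>>> {"fn": "play_rows", "kwargs": {"motion": [[[0,0,2],[0,0,0]],[[0,0,2],[0,0,0]],[[0,0,0],[0,0,0]],[[0,0,0],[0,0,0]],[[0,0,0],[0,0,0]]]}}

```text
clock: 10.1
ee_pos: [0.5699, -0.0614, 0.0799]
ee_rot: [0.819, -0.573, 0.001, -0.0]
contact_force: [-3.9, 2.3, 7.8]
opening: -0.0
gripper_force: 4.2
```

>>> {"fn": "play_rows", "kwargs": {"motion": [[[0,0,-10],[0,0,0]],[[0,0,-30],[0,0,0]],[[0,0,-15],[0,0,0]],[[0,0,0],[0,0,0]],[[0,0,0],[0,0,0]]]}}

```text
clock: 10.6
ee_pos: [0.5695, -0.0614, 0.133]
ee_rot: [0.819, -0.574, -0.0, -0.0]
contact_force: [0.5, 0.0, -1.3]
opening: -0.0002
gripper_force: 0.0
```

Run:
```python
from h import *
u=np.array([-np.cos(np.radians(20)),-np.sin(np.radians(20))])
go(np.array([.6453,.0935])+.050*u,.110)
```

```text
clock 10.6 pos [ 0.5695 -0.0614  0.133 ] F [ 0.5221  0.0441 -1.263 ]
shift mm now [-119.6586  -74.1371    6.0382] turn [-0.0001  0.0005 -0.0004] shift in final axes [-119.6353  -74.1805    5.9655]
```

Right: 7.8 N at 5 mm, so stiff. The middle mount is the softest, so its tag is the one to push down.

>>> {"fn": "play_rows", "kwargs": {"motion": [[[-25,-15,0],[0,0,0]],[[-30,-19,0],[0,0,0]],[[-30,-19,0],[0,0,0]],[[-25,-15,0],[0,0,0]],[[-10,-6,0],[0,0,0]]]}}

```text
clock: 11.1
ee_pos: [0.5976, 0.0786, 0.1313]
ee_rot: [0.82, -0.573, -0.001, 0.001]
contact_force: [-0.7, -0.7, -0.0]
opening: -0.0003
gripper_force: 0.0
```

>>> {"fn": "play_rows", "kwargs": {"motion": [[[0,0,20],[0,0,0]],[[0,0,15],[0,0,0]],[[0,0,0],[0,0,0]],[[0,0,0],[0,0,0]]]}}

```text
clock: 11.5
ee_pos: [0.5979, 0.0757, 0.0978]
ee_rot: [0.819, -0.574, -0.0, 0.001]
contact_force: [0.4, 0.5, 0.5]
opening: 0.0001
gripper_force: 0.0
```

Run:
```python
from h import *
u=np.array([-np.cos(np.radians(20)),-np.sin(np.radians(20))])
go(np.array([.6453,.0935])+.050*u,.062)
im=eyes.read_camera("scene");cv2.imwrite("pics/s2.png",cv2.cvtColor(cv2.resize(im[110:260,185:345],None,fx=4,fy=4,interpolation=cv2.INTER_CUBIC),cv2.COLOR_RGB2BGR))
```

```text
clock 11.5 pos [0.5979 0.0757 0.0978] F [0.4162 0.5386 0.4639]
shift mm now [-0.4995 -0.6838 18.8332] turn [ 0.0014 -0.0006 -0.0007] shift in final axes [-0.4874 -0.6571 18.8345]
```

View pics/s2.png

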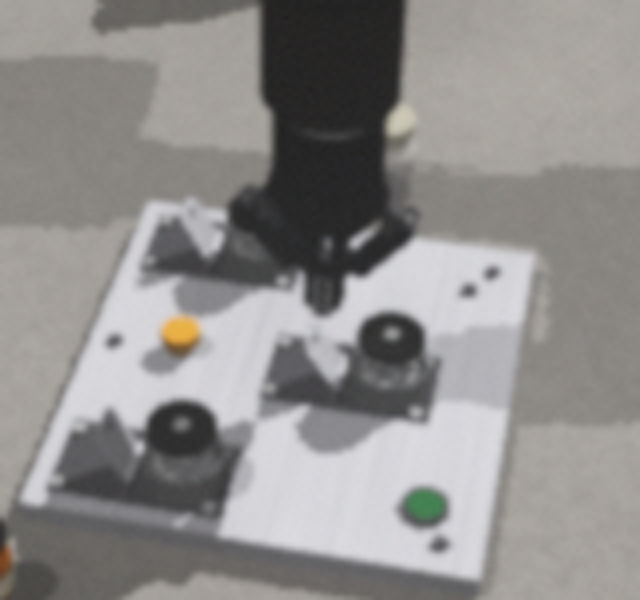

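The picture shows the fingers just above the middle tag's top edge, tip at crop (322,310) and tag top at (320,335). The knuckles spread over the pad side, so I'll turn 90° to keep them clear of the pad.

>>> {"fn": "play_rows", "kwargs": {"motion": [[[0,0,-5],[0,0,0.143]],[[0,0,0],[0,0,0.143]],[[0,0,0],[0,0,0.143]],[[0,0,0],[0,0,0.143]],[[0,0,0],[0,0,0.143]]]}}

```text
clock: 12.05
ee_pos: [0.5987, 0.0763, 0.1047]
ee_rot: [-0.564, 0.826, -0.0, 0.001]
contact_force: [0.3, -0.4, 1.2]
opening: 0.0002
gripper_force: 0.0
```

>>> {"fn": "play_rows", "kwargs": {"motion": [[[0,0,0],[0,0,0.143]],[[0,0,0],[0,0,0.143]],[[0,0,0],[0,0,0.143]],[[0,0,0],[0,0,0.143]],[[0,0,0],[0,0,0.143]]]}}

```text
clock: 12.55
ee_pos: [0.5987, 0.0763, 0.1046]
ee_rot: [-0.239, 0.971, -0.0, 0.001]
contact_force: [-0.3, -0.3, -0.1]
opening: -0.0001
gripper_force: 0.0
```

>>> {"fn": "play_rows", "kwargs": {"motion": [[[0,0,0],[0,0,0.141]],[[0,0,0],[0,0,0]],[[0,0,0],[0,0,0]]]}}

```text
clock: 12.85
ee_pos: [0.5985, 0.0764, 0.1041]
ee_rot: [-0.175, 0.985, 0.0, 0.001]
contact_force: [-0.4, -0.6, 0.3]
opening: 0.0
gripper_force: 0.0
```

Run:
```python
from h import *
u=np.array([-np.cos(np.radians(20)),-np.sin(np.radians(20))])
go(np.array([.6453,.0935])+.050*u,.064,np.radians(-160))
```

```text
clock 12.85 pos [0.5985 0.0764 0.1041] F [-0.3679 -0.5786  0.3406]
shift mm now [ 0.1759  0.0531 23.1376] turn [-0.0002  0.0012  0.0032] shift in final axes [ 0.1484  0.0485 23.1379]
```

>>> {"fn": "play_rows", "kwargs": {"motion": [[[0,0,12],[0,0,0]],[[0,0,11],[0,0,0]],[[3,0,3],[0,0,0]],[[4,0,3],[0,0,0]],[[4,0,4],[0,0,0]]]}}

```text
clock: 13.35
ee_pos: [0.5877, 0.0727, 0.0704]
ee_rot: [-0.174, 0.985, -0.0, 0.0]
contact_force: [0.7, -0.8, 1.0]
opening: -0.0001
gripper_force: 0.4
```

>>> {"fn": "play_rows", "kwargs": {"motion": [[[4,0,5],[0,0,0]],[[3,0,5],[0,0,0]],[[2,0,5],[0,0,0]],[[2,0,5],[0,0,0]],[[0,0,0],[0,0,0]]]}}

```text
clock: 13.85
ee_pos: [0.5769, 0.0689, 0.0492]
ee_rot: [-0.173, 0.985, -0.0, -0.001]
contact_force: [-0.8, -0.2, -0.9]
opening: -0.0002
gripper_force: 0.0
```

Run:
```python
from h import *
u=np.array([-np.cos(np.radians(20)),-np.sin(np.radians(20))])
go(np.array([.6453,.0935])+.070*u,.021,np.radians(-160))
```

```text
clock 13.85 pos [0.5769 0.0689 0.0492] F [-0.8482 -0.2336 -0.9216]
shift mm now [-2.7221 -0.2923 11.2232] turn [ 0.0002 -0.0013 -0.0004] shift in final axes [-2.7077 -0.2915 11.2267]
```

>>> {"fn": "play_rows", "kwargs": {"motion": [[[-1,0,4],[0,0,0]],[[-1,0,4],[0,0,0]],[[0,0,3],[0,0,0]],[[0,0,0],[0,0,0]],[[0,0,0],[0,0,0]]]}}

```text
clock: 14.35
ee_pos: [0.5793, 0.0697, 0.0391]
ee_rot: [-0.174, 0.985, -0.0, -0.0]
contact_force: [-0.2, -0.7, -1.2]
opening: -0.0
gripper_force: 0.0
```

>>> {"fn": "play_rows", "kwargs": {"motion": [[[0,0,1],[0,0,0]],[[0,0,1],[0,0,0]],[[0,0,0],[0,0,0]],[[0,0,0],[0,0,0]],[[0,0,0],[0,0,0]]]}}

```text
clock: 14.85
ee_pos: [0.5795, 0.0698, 0.0378]
ee_rot: [-0.174, 0.985, -0.0, 0.0]
contact_force: [-2.4, -0.8, 4.8]
opening: 0.0
gripper_force: 2.4
```

>>> {"fn": "play_rows", "kwargs": {"motion": [[[0,0,1],[0,0,0]],[[0,0,0],[0,0,0]],[[0,0,0],[0,0,0]]]}}

```text
clock: 15.15
ee_pos: [0.5795, 0.0697, 0.0376]
ee_rot: [-0.174, 0.985, -0.0, 0.0]
contact_force: [-5.3, 1.3, 9.4]
opening: 0.0001
gripper_force: 4.7
```

>>> {"fn": "play_rows", "kwargs": {"motion": [[[0,0,-10],[0,0,0]],[[0,0,-40],[0,0,0]],[[0,0,-40],[0,0,0]],[[0,0,-40],[0,0,0]],[[0,0,-40],[0,0,0]]]}}

```text
clock: 15.65
ee_pos: [0.5791, 0.0696, 0.2079]
ee_rot: [-0.173, 0.985, 0.0, 0.0]
contact_force: [0.2, -0.5, -0.1]
opening: 0.0002
gripper_force: 0.0
```

>>> {"fn": "play_rows", "kwargs": {"motion": [[[35,0,-20],[0,0,0]],[[35,0,-20],[0,0,0]],[[35,0,0],[0,0,0]],[[35,0,0],[0,0,0]],[[0,0,0],[0,0,0]]]}}

```text
clock: 16.15
ee_pos: [0.4458, 0.0209, 0.248]
ee_rot: [-0.173, 0.985, 0.001, 0.002]
contact_force: [0.5, 0.3, -0.1]
opening: -0.0001
gripper_force: 0.0
```

Run:
```python
from h import *
im=eyes.read_camera("scene");a=cv2.resize(im[135:265,185:345],None,fx=4,fy=4,interpolation=cv2.INTER_CUBIC)
cv2.imwrite("pics/s3.png",cv2.cvtColor(a,cv2.COLOR_RGB2BGR))
im=eyes.read_camera("top");cv2.imwrite("pics/t3.png",cv2.cvtColor(cv2.resize(im[105:305,110:380],None,fx=2.9,fy=2.9,interpolation=cv2.INTER_CUBIC),cv2.COLOR_RGB2BGR))
```

```text
(no output)
```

View pics/s3.png

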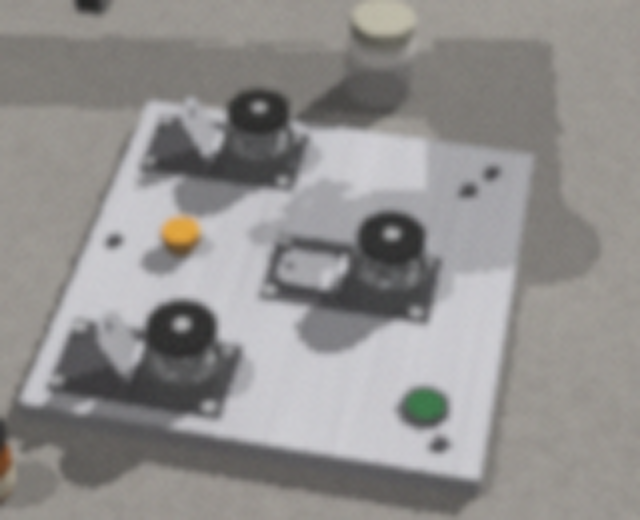

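View pics/t3.png

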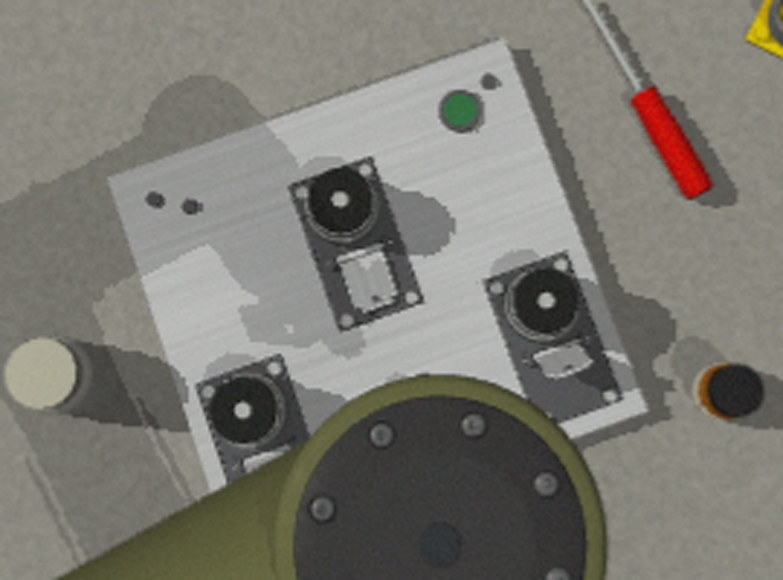

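The middle tag lies flat (scene crop (310,268)). The left and right tags still stand at (200,125) and (115,345), the pads are up and the bystanders are where they were.

```bash
python3 -c "
from rig import ctrl
print(ctrl.hand_in())"
```

```text
the job is handed in; nothing more can be done
None
```

I pressed the pads left, middle, right, found the middle mount softest (about 4 N at 7 mm, against 9 N left at the same depth and 8 N right at 5 mm), pushed its tag flat and handed the job in; the final pictures show the other tags standing and nothing visibly moved, but hand-in returned no verdict.

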